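# Lock a heat sink into the tilted inspection cradle

### The arm

A 7-joint arm with a two-finger parallel gripper is mounted at the origin on the work surface. World frame = base frame: x ahead of the robot, y to its left, z up, the work surface at z = 0. Lengths are in m, angles in rad, forces in N, time in s.
With the tool pointing down it reaches from about 0.425 to 0.875 m from the base axis. Payload 4.7 kg.
Tool frame: the origin (TCP) lies at the very end of the fingers, on their centre line; the grasp point (between the pads) lies 19 mm behind it (arm.grip_point_offset is the distance from the TCP to the grasp point, in m); z points along the fingers, y is the line along which they close (so a half turn about z gives the same grasp; the last joint's range is limited). The gripper opens to 85 mm and grips with 20 to 120 N. Pads are 22 mm wide; open, the fingers measure 114 mm over their backs; the gripper's body (76 mm by 85 mm) begins 54 mm behind the grasp point. The pads swing forward as they close: fully open they stand 13 mm farther back than shut.
Start: joints at [-1.131, 0.321, -0.07, 1.45, 0.023, 1.371, -0.057], TCP at [0.269, 0.592, 0.231] pointing down, gripper open.
Joint ranges: [-2.86, 2.86], [-0.3, 2.09], [-1.38, 1.24], [0.06, 2.45], [-1.56, 4.7], [0.09, 2.05], [-2.69, 2.69]. Speed limits (rad/s): [2.57, 2.57, 3.14, 3.14, 3.14, 3.14, 3.14].

### API

Orientations are given as [roll, pitch, yaw] about the fixed x, y, z axes, in that order (R = Rz(yaw) Ry(pitch) Rx(roll)).
In Python, from bench import arm, imaging gives the robot as it stands.
- The arm moves only by the tool play_rows, never from a script. Its argument "motion" is a list of rows, each an object with "claw": the closure, from 0 (fully open) to 1 (shut); "travel": the shift along the tool's x, y, z in m, a list of three; "rotation": the turn, a rotation vector about the tool's x, y, z in degrees, a list of three. In form: [{"claw": claw, "travel": [dx, dy, dz], "rotation": [ax, ay, az]}, ...]. A call has exactly 8 rows; each row is the pose to reach, as a shift and turn from the pose commanded when the call began, along the tool's axes at that moment; what a row does not reach only later rows make up. A row lasts 1/8 s, in which the tool goes at most 62.5 mm and 10.7 degrees, less where a joint would pass 70% of its speed; a pose out of reach is approached as far as the arm can. A call with a gripper value outside its range is refused whole. The fingers move at their own pace and stop on an object; the grip force is fixed at half the most. Time passes only in rows, so rows that repeat a pose let the fingers close, or fill a call up. It gives the time, the measured TCP pose, the force, the opening and the grip force at its end, in the units of the state.
- arm.observe(): the state, without advancing time (a new reading comes with each control period).
- imaging.get_image(name): name is "scene" or "top" or "wrist"; returns a dict with "frame" (400x640x3 uint8, blue, green, red), "z_map" (400x640 float32, m along the optical axis (not along the pixel's ray), 0 where there is no reading), "vfov" (degrees; the focal length in pixels is half the picture's height over the tangent of half this angle, whatever the lens; pixels are square), "cx", "cy" (the principal point, pixels), "R" (3x3) and "t" (3): a world point X has camera coordinates R X + t. Camera axes: x right, y down, z forward; pixel columns grow to the right and rows downward; lengths in m; the calibration is good to about 2 mm. A picture is of the moment at which its call begins.
- arm.hand_in(): hands the job in; it is judged then, once.
The state is a dict: "clock": time; "joint_positions": joint angles; "qvel": joint speeds; "joint_torque": joint torques, N m; "ee_pos": TCP position; "orientation": TCP orientation; "ft_force": force on the tool from outside, world axes, zero at the start; "wrist_torque": the same for the moment, N m; "grip_width": opening from 0.0 (shut) to 1.0 (fully open); "grip_force": force on a finger pad.
Only numpy, scipy, OpenCV 4.12 (cv2) and the standard library are available. Lean on these libraries where they do the work, as an engineer would, in place of code of your own. Each camera call takes 0.05 s, during which the arm holds its last target. There are 200 camera calls.

### The job

Mount the finned heat sink in the tilted inspection cradle: lay it flat in the blue pocket between the low black rails, gripping it gently so that its fins are not crushed, and let go. Then swing the yellow retaining bar fully shut over it, and last take the red-handled locking pin from its stand and put it through the eye at the end of the bar and down into the post below, fully home so that its handle sits on the bar. Leave the other things on the bench where they are.

Things in the scene. Friction and masses are not known exactly. Their poses are not given: they have to be found in the camera images.
- heatsink: finned aluminium heat sink lying on the bench, 110 long (x) x 50 wide (y) x 35 high, 0.28 kg, fins along its length; grip it across the 50 mm width, the same either way round. Origin: centre of its underside, z up. The fins are crushed above 80 N of grip: 30 N is ample
- pin: locking pin upright in its stand: steel shaft diameter 12, 40 long, the lowest 8 mm tapering to diameter 6, under a red square handle 22 x 22 x 50; 0.09 kg. Origin: centre of the shaft's tip; z runs from tip to handle (handle 40 to 90 above the origin), x and y square to the handle's faces
- pin_rack: pin stand: fixed grey block 80 x 80 x 50 high with an upright hole, diameter 15 and 46 deep, at its centre; the pin's handle rests on its top, the tip 10 above the bench. Origin: centre of its underside. It and the heat sink may each be on either side of the cradle
- cradle: fixed aluminium cradle, face 170 x 230 tilted 30 degrees towards the robot. Origin: centre of the face's surface, 85 above the bench; x up the slope, y left along the face, z square out of it. Pocket centred there, inside 118 (x) x 58 (y); black rails 8 high at the sides, 10 at the ends, 8 thick. Bar pivot at (0, +90); locking post 36 x 36, 38.5 high, at (0, -90)
- bar (a joint): yellow bar, 22 wide, swinging parallel to the face about its pivot; underside 40, top 50 above the face, so it clears the seated heat sink by 5. Angle in rad: 0 = shut against its stop, along the cradle's -y to the post; grows towards the cradle's +x (1.57 = up the slope, open). Moves under 1 to 3 N at the knob and stays where left
- bar_knob (a point): centre of the top of the bar's upright black round knob, diameter 16, standing 40 above the bar's top, 120 from the pivot; for pushing or pinching
- bar_eye (a point): centre of the top rim of the eye, a hole of diameter 15 through the 40 x 40 x 10 plate at the bar's end, 180 from the pivot; at bar angle 0 it is over the post's hole
- post_hole (a point): centre of the mouth of the post's hole, diameter 15, 38.5 deep, running along the cradle's z; 1.5 below the underside of the bar. With the pin fully home its tip is 10 above the cradle's face
- mouse: white computer mouse, 105 x 58 x 30; a bystander, origin at the centre of its underside
- screwdriver: green-handled screwdriver, 200 long; a bystander, origin at the centre of its underside
- brush: red-handled brush, 170 long; a bystander, origin at the centre of its underside
- flux_jar: amber jar, diameter 52, 55 high; a bystander, origin at the centre of its underside
- solder_reel: blue reel, diameter 64, 52 high; a bystander, origin at the centre of its underside
- meter: yellow multimeter lying face up, 165 x 85 x 36; a bystander, origin at the centre of its underside
- pliers: red-handled pliers, about 135 long, 12 thick; a bystander, origin at the centre of its underside
Things that resemble listed ones, but are neither listed nor needed, are in the scene too. Leave any purple look-alike of the heatsink alone.

How it is judged:
By the outcome, as a careful person would: the job done as asked, in the order asked, and still so for the second after the job is handed in, with the robot touching nothing.
It also fails if it takes over 72 s, if anything falls off the work surface, if the arm or the gripper's body presses on something with over 40 N, if the wrist force passes 120 N, or if a joint passes its speed limit or range.

## Working session

There is one attempt and no reset: what is moved stays moved. The work goes in short steps, Python scripts to look and compute and a tool call to move; the robot and the scene stay as the last step left them, time stands still between calls to the robot, and variables do not carry over. Pictures are saved under pics/ and viewed, at most 12 in all, crops included, and the job is handed in when it is done.

Besides the shell and the picture viewer there is one more tool, called after "Request:" as name(argument=value, ...) on one line, values as JSON. play_rows: Moves the arm, as the interface text tells. Its arguments: {"type":"object","properties":{"motion":{"type":"array","items":{"type":"object","properties":{"claw":{"type":"number"},"travel":{"type":"array","items":{"type":"number"}},"rotation":{"type":"array","items":{"type":"number"}}}}}},"required":["motion"]}

```bash
mkdir -p pics; ls; cat > h.py <<'E'
import numpy as np, cv2
from bench import arm, imaging
from scipy.spatial.transform import Rotation as Ro
def cam(n):
    d=imaging.get_image(n); d['f']=d['frame'].shape[0]/2/np.tan(np.radians(d['vfov'])/2); return d
def pts(d):
    z=d['z_map']; v,u=np.mgrid[:z.shape[0],:z.shape[1]]
    c=np.stack([(u-d['cx'])/d['f']*z,(v-d['cy'])/d['f']*z,z],-1)
    return (c-np.asarray(d['t']))@np.asarray(d['R'])   # R^T(c-t)
def ray(d,u,v,h):
    R=np.asarray(d['R']);o=-R.T@np.asarray(d['t']);r=R.T@np.array([(u-d['cx'])/d['f'],(v-d['cy'])/d['f'],1.])
    return o+r*(h-o[2])/r[2]
def proj(d,X):
    c=np.asarray(d['R'])@np.asarray(X)+np.asarray(d['t']); return c[:2]/c[2]*d['f']+[d['cx'],d['cy']]
def pose():
    s=arm.observe(); return np.array(s['ee_pos']),Ro.from_euler('xyz',s['orientation']),s
def move(target,Rt):
    p,R,s=pose(); return R.inv().apply(np.array(target)-p), np.degrees((R.inv()*Rt).as_rotvec())
E
python3 - <<'E'
from h import *
print(arm.observe())
for n in ('scene','top'):
    d=cam(n); cv2.imwrite(f'pics/{n}0.png',d['frame']); print(n,d['f'],d['cx'],d['cy'],d['R'],d['t'],(d['z_map']>0).mean())
    np.savez(f'{n}0.npz',**d)
E
```

```text
pics
{'clock': 0.0, 'joint_positions': array([-1.13087166,  0.32183023, -0.0700536 ,  1.45168945,  0.02259444,
        1.37080697, -0.05685576]), 'qvel': array([-0.00044114, -0.00023809,  0.00100632,  0.00045591, -0.00063759,
        0.00038405, -0.00094981]), 'joint_torque': array([-4.73286345e-04, -4.93570340e+01, -3.82662406e-01, -3.14337194e+01,
        1.29528614e-02,  1.13050448e-02, -1.06189702e-05]), 'ee_pos': array([0.26833144, 0.59142703, 0.23021132]), 'orientation': array([-3.13964779e+00,  1.04052618e-04,  2.71581255e+00]), 'ft_force': array([-0.92936118, -0.45410361,  0.34813347]), 'wrist_torque': array([-0.02047389,  0.04978264, -0.01176726]), 'grip_force': 0.0, 'grip_width': 0.9999792645534756}
scene 490.4941644145669 318.95936106769494 203.76921850008566 [[-0.00101465  0.99998214  0.00589067]
 [ 0.65155074  0.00512978 -0.75858771]
 [-0.75860438  0.00306837 -0.65154431]] [-0.00979138 -0.28148393  1.71726647] 0.99603515625
top 498.3367576793843 323.81687506047837 203.39443958996515 [[-2.56856472e-02 -9.99670066e-01 -8.04329444e-05]
 [-9.85300970e-01  2.53300386e-02 -1.68939004e-01]
 [ 1.68885303e-01 -4.26005700e-03 -9.85626505e-01]] [0.00541132 0.55328892 1.4953734 ] 0.99611328125
```

View pics/scene0.png

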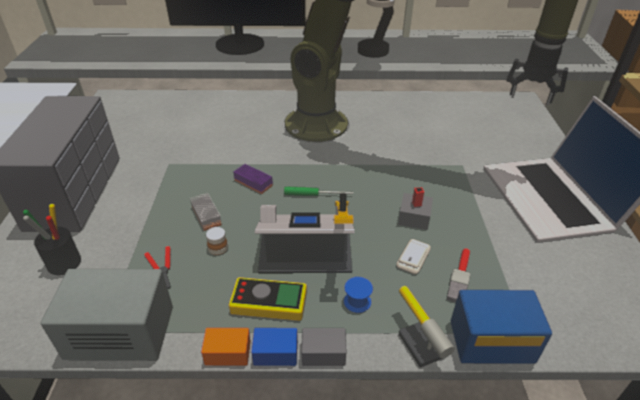

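View pics/top0.png

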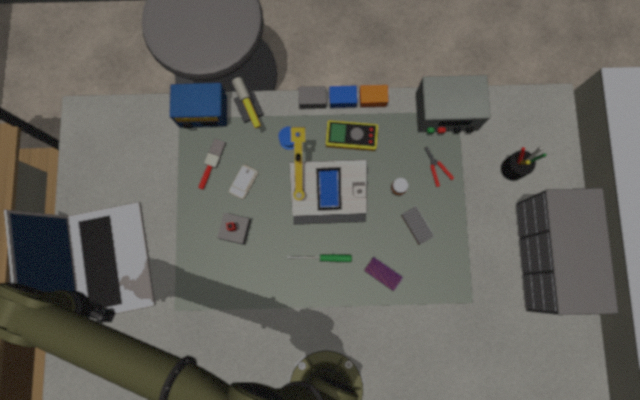

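The scene and top views agree. Candidates for the heat sink are:
- the grey finned block at top (417,225) / scene (206,211)
- the purple look-alike at top (383,273) / scene (253,178)
- the grey box in the back row at top (313,97)

I choose the grey finned block. The pin is the red handle at top (233,227) / scene (418,197); other red things are the pliers (440,168) and the brush (205,178). The cradle is at (329,190), with the yellow bar open and pointing up the slope. Next I measure and check a crop.

```bash
cat > m.py <<'E'
from h import *
d={k:v for k,v in np.load('top0.npz').items()}; s={k:v for k,v in np.load('scene0.npz').items()}
P=pts(d); Q=pts(s)
print('bench z', np.median(P[285:300,200:300,2]), np.median(Q[240:290,180:220,2]))
def rect(W,c,r,lo,hi):
    m=(np.hypot(W[...,0]-c[0],W[...,1]-c[1])<r)&(W[...,2]>lo)&(W[...,2]<hi)
    x=W[m]; q=cv2.minAreaRect((x[:,:2]*1000).astype(np.float32)); return q,len(x),np.median(x[:,2])
hs=P[225,417]; print('hs',hs,rect(P,hs,.09,.025,.05),rect(Q,hs,.09,.025,.05))
rk=P[227,233]; print('rack',rk,rect(P,rk,.08,.042,.06),rect(Q,rk,.08,.042,.06)); print('pin',rect(P,rk,.06,.085,.11),rect(Q,rk,.06,.085,.11))
f=d['frame'].astype(int); b,g,r=f[...,0],f[...,1],f[...,2]
m=(r>100)&(r-b>60)&(r-g>70); 
# blue pocket
blue=(b-r>60)&(P[...,2]>.04)&(P[...,2]<.14)&(np.abs(P[...,1])<.2); v,u=np.nonzero(blue); print('blue n',len(v),u.mean(),v.mean(),P[blue].mean(0))
x=P[blue]; c=np.median(x,0)
n=np.linalg.svd(x-x.mean(0),full_matrices=False)[2][2]; n*=np.sign(n[2]); print('normal',n,'tilt',np.degrees(np.arccos(n[2])))
print('blue rect px',cv2.minAreaRect(np.stack([u,v],1).astype(np.float32)))
cv2.imwrite('pics/c1.png',np.hstack([cv2.resize(d['frame'][130:290,270:450],None,fx=2.2,fy=2.2,interpolation=2),cv2.resize(s['frame'][160:320,190:370],None,fx=2.2,fy=2.2,interpolation=2)]))
E
python3 m.py
```

```text
bench z 0.0004992176999639571 0.00020961679746716889
hs [ 0.4817356  -0.29823837  0.02111735] (((481.1136474609375, -297.61273193359375), (110.1645278930664, 52.08946990966797), 28.192649841308594), 446, np.float64(0.03204961629837799)) (((484.3293151855469, -300.9820251464844), (115.41022491455078, 50.68986511230469), 27.395397186279297), 423, np.float64(0.032147570354729746))
rack [0.48002794 0.26212326 0.10090181] (((484.5298156738281, 273.29119873046875), (81.73208618164062, 80.31194305419922), 75.59629821777344), 597, np.float64(0.04929914557162804)) (((486.11016845703125, 270.05499267578125), (80.56892395019531, 88.52978515625), 76.21983337402344), 554, np.float64(0.04924906542880776))
pin (((483.8190612792969, 273.4619445800781), (22.7641544342041, 23.034141540527344), 5.550497055053711), 63, np.float64(0.09831523532596868)) (((489.7425537109375, 269.0699462890625), (27.28435707092285, 24.033950805664062), 6.75786018371582), 86, np.float64(0.09745804595034879))
blue n 1218 327.23152709359607 145.51970443349754 [ 0.73617253 -0.02439479  0.06660419]
normal [0.11546038 0.06679243 0.99106391] tilt 7.665409546261914
blue rect px ((313.1466979980469, 140.87045288085938), (70.02104949951172, 123.21389770507812), 10.551809310913086)
```

View pics/c1.png

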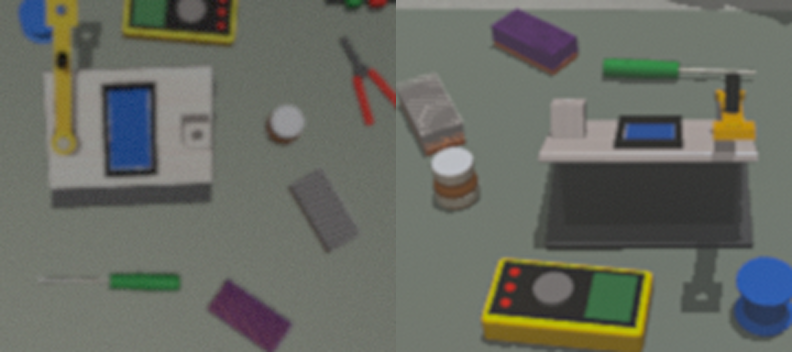

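The crop confirms the grey finned block as the heat sink, and the purple one stays where it is. The cradle's blue pocket is at crop (130,128), its post at (195,132), and the bar is open up the slope. Next I fit the cradle frame.

```bash
cat > m2.py <<'E'
from h import *
d={k:v for k,v in np.load('top0.npz').items()}; s={k:v for k,v in np.load('scene0.npz').items()}
def fit(d,W,box,lab):
    f=d['frame'].astype(int); b,g,r=f[...,0],f[...,1],f[...,2]
    bx=np.zeros(b.shape,bool); bx[box[0]:box[1],box[2]:box[3]]=1
    blue=bx&(b-r>60); 
    x=W[blue]; 
    for _ in range(4):
        c=x.mean(0); n=np.linalg.svd(x-c,full_matrices=False)[2][2]; n*=np.sign(n[2])
        x=W[bx&(np.abs((W-c)@n)<.004)]
    ex=np.array([1.,0,0]); ex-=n*(ex@n); ex/=np.linalg.norm(ex); ey=np.cross(n,ex)
    L=(W-c)@np.stack([ex,ey,n],1)
    def rc(m): return cv2.minAreaRect((L[m][:,:2]*1000).astype(np.float32))
    q=rc(bx&(np.abs(L[...,2])<.005)); qb=rc(blue)
    toW=lambda q,z=0:c+ex*q[0][0]/1e3+ey*q[0][1]/1e3
    print(lab,'n',n,'tilt',np.degrees(np.arccos(n[2])),'normal az',np.degrees(np.arctan2(-n[1],-n[0])))
    print(' face',q,toW(q)); print(' blue',qb,toW(qb))
    zs=L[...,2][bx]; print(' max h',zs.max())
    return L,c,ex,ey,n
P=pts(d);Q=pts(s)
A=fit(d,P,(155,216,285,370),'top'); B=fit(s,Q,(200,235,255,356),'scene')
# knob top, eye, post from both
for W,d0,nm in ((P,d,'top'),(Q,s,'scene')):
    f=d0['frame'].astype(int); b,g,r=f[...,0],f[...,1],f[...,2]
    y=(r-b>70)&(g-b>50)&(W[...,2]>.08)&(np.hypot(W[...,0]-.65,W[...,1]-.06)<.25); print(nm,'yellow',y.sum(),cv2.minAreaRect((W[y][:,:2]*1000).astype(np.float32)), W[y].mean(0))
E
python3 m2.py
```

```text
top n [ 0.00449005 -0.99986781  0.01562677] tilt 89.10461556914237 normal az 90.25729340711264
 face ((-150.3094024658203, 503.7964782714844), (189.3495330810547, 1628.242919921875), 15.261981010437012) [ 0.41571505 -0.01434338  0.75711159]
 blue ((-95.55767822265625, 564.5474853515625), (103.12515258789062, 1537.2642822265625), 9.500245094299316) [ 0.47046623 -0.01314822  0.81785134]
 max h 0.13523137205285943
scene n [-0.49597121 -0.00414361  0.86832908] tilt 29.734955517134658 normal az 0.47866821214921457
 face ((-36.11851501464844, -0.0532073974609375), (275.6800842285156, 281.231689453125), 0.2275562733411789) [ 0.553792   -0.02774982  0.0608279 ]
 blue ((-0.8656234741210938, 2.397418975830078), (66.45379638671875, 50.86701965332031), 0.4728778004646301) [ 0.58440346 -0.02538265  0.07832381]
 max h 0.2708227403094141
top yellow 525 ((722.0589599609375, 98.19136047363281), (326.05059814453125, 110.59752655029297), 27.705049514770508) [0.68871216 0.08406695 0.16776361]
scene yellow 386 ((728.7494506835938, 96.49423217773438), (320.2454833984375, 115.56678771972656), 27.76660919189453) [0.75900491 0.11795506 0.1543282 ]
```

```bash
cat > m3.py <<'E'
from h import *
rng=np.random.default_rng(0)
fr={}
for nm in ('top','scene'):
    d={k:v for k,v in np.load(nm+'0.npz').items()}; W=pts(d)
    f=d['frame'].astype(int); b,g,r=f[...,0],f[...,1],f[...,2]
    reg=(d['z_map']>0)&(np.abs(W[...,0]-.6)<.13)&(np.abs(W[...,1])<.16)&(W[...,2]>.03)&(W[...,2]<.15)
    X=W[reg]; best=0
    for _ in range(500):
        t=X[rng.choice(len(X),3,False)]; n=np.cross(t[1]-t[0],t[2]-t[0]); n/=np.linalg.norm(n)+1e-12; n*=np.sign(n[2])
        if abs(n[2]-.866)>.05: continue
        k=(np.abs((X-t[0])@n)<.003).sum()
        if k>best: best,N,C=k,n,t[0]
    for _ in range(3):
        x=X[np.abs((X-C)@N)<.003]; C=x.mean(0); N=np.linalg.svd(x-C,full_matrices=False)[2][2]; N*=np.sign(N[2])
    ex=np.array([1.,0,0]); ex-=N*(ex@N); ex/=np.linalg.norm(ex); ey=np.cross(N,ex)
    L=(W-C)@np.stack([ex,ey,N],1)
    rc=lambda m:cv2.minAreaRect((L[m][:,:2]*1000).astype(np.float32))
    white=reg&(np.abs(L[...,2])<.004)
    wm=cv2.morphologyEx(white.astype(np.uint8),cv2.MORPH_OPEN,np.ones((3,3)))>0
    q=rc(wm); bl=reg&(b-r>50)&(np.abs(L[...,2])<.006); qb=rc(bl)
    w=lambda q:(C+ex*q[0][0]/1e3+ey*q[0][1]/1e3).round(4)
    print(nm,best,len(X),'N',N.round(4),'az',np.degrees(np.arctan2(-N[1],-N[0])).round(2))
    print(' face',q,w(q)); print(' blue',qb,w(qb),bl.sum())
    o=w(q); z=np.array([-.5,0,.866]); xx=np.array([.866,0,.5]); 
    M=(W-o)@np.stack([xx,[0,1,0],z],1)   # nominal cradle frame
    ok=(d['z_map']>0)
    yl=ok&(r-b>70)&(g-b>50)&(np.abs(M[...,2]-.05)<.008)&(np.abs(M[...,1]-.08)<.1)&(np.abs(M[...,0])<.25)
    print(' bar top',yl.sum(),cv2.minAreaRect((M[yl][:,:2]*1000).astype(np.float32)),np.median(M[yl][:,2]))
    kn=ok&(np.abs(M[...,2]-.088)<.006)&(np.abs(M[...,0]-.12)<.06)&(np.abs(M[...,1]-.09)<.08)
    print(' knob',kn.sum(),np.median(M[kn],0) if kn.any() else '')
    po=ok&(np.abs(M[...,2]-.0385)<.004)&(np.abs(M[...,0])<.03)&(np.abs(M[...,1]+.09)<.04)
    print(' post',po.sum(),cv2.minAreaRect((M[po][:,:2]*1000).astype(np.float32)) if po.sum()>5 else '')
E
python3 m3.py
```

```text
top 2084 3884 N [-0.5016 -0.007   0.865 ] az 0.8
 face ((-0.8347320556640625, 5.384620666503906), (171.0677032470703, 219.39535522460938), 0.7509676814079285) [ 0.5932 -0.0196  0.0848]
 blue ((-0.403900146484375, 1.605682373046875), (115.48404693603516, 53.845516204833984), 0.7931598424911499) [ 0.5936 -0.0234  0.085 ] 592
 bar top 431 ((92.84275817871094, 82.36190795898438), (33.95537567138672, 210.44232177734375), 87.8514175415039) 0.05021691465447122
 knob 28 [0.11960591 0.08268283 0.08895574]
 post 100 ((1.0136833190917969, -92.54389953613281), (33.082698822021484, 37.99262619018555), 89.65550231933594)
scene 1128 3713 N [-0.4924 -0.0054  0.8703] az 0.63
 face ((-24.158119201660156, 3.1151962280273438), (176.30764770507812, 227.7131805419922), 0.7522796392440796) [ 0.5967 -0.0257  0.0854]
 blue ((-44.523799896240234, 4.87004280090332), (80.49234771728516, 52.37113952636719), 2.781187057495117) [ 0.579  -0.0239  0.0754] 146
 bar top 206 ((99.67765045166016, 87.80386352539062), (37.70293045043945, 203.54037475585938), 88.12039184570312) 0.04995166387403621
 knob 30 [0.12327088 0.08515888 0.08672979]
 post 60 ((3.488138198852539, -90.67503356933594), (35.84809875488281, 36.07838821411133), 89.68329620361328)
```

```bash
cat >> h.py <<'E'
def down(yaw): return Ro.from_euler('xyz',[180,0,yaw],degrees=True)
O=np.array([.5945,-.024,.085]); PSI=np.radians(.8)
def cr():  # cradle axes as columns
    c,s=np.cos(PSI),np.sin(PSI); k=np.cos(np.pi/6)
    return np.array([[k*c,-s,-.5*c],[k*s,c,-.5*s],[.5,0,k]])
def cw(l): return O+cr()@np.array(l)
def ctool(yaw=0): # tool z = -n ; tool x at angle yaw from cradle x
    return Ro.from_matrix(cr())*Ro.from_euler('xyz',[180,0,yaw],degrees=True)
def show(t,Rt):
    a,b=move(t,Rt); print('travel',a.round(4).tolist(),'rot',b.round(2).tolist())
E
python3 -c "
from h import *
show([.46,.265,.25],down(95.5))"
```

```text
travel [-0.3094, -0.2182, -0.0193] rot [-0.09, 0.06, 60.1]
```

Request:
play_rows(motion=[{"claw":0,"travel":[-0.31,-0.218,-0.019],"rotation":[0,0,60]},{"claw":0,"travel":[-0.31,-0.218,-0.019],"rotation":[0,0,60]},{"claw":0,"travel":[-0.31,-0.218,-0.019],"rotation":[0,0,60]},{"claw":0,"travel":[-0.31,-0.218,-0.019],"rotation":[0,0,60]},{"claw":0,"travel":[-0.31,-0.218,-0.019],"rotation":[0,0,60]},{"claw":0,"travel":[-0.31,-0.218,-0.019],"rotation":[0,0,60]},{"claw":0,"travel":[-0.31,-0.218,-0.019],"rotation":[0,0,60]},{"claw":0,"travel":[-0.31,-0.218,-0.019],"rotation":[0,0,60]}])

```text
clock: 1.1
ee_pos: [0.4605, 0.2655, 0.2501]
orientation: [-3.141, -0.0, 1.668]
ft_force: [-0.2, 0.7, 0.8]
grip_width: 1.003
grip_force: 0.0
```

```bash
python3 - <<'E'
from h import *
d=cam('wrist'); cv2.imwrite('pics/w1.png',d['frame']); W=pts(d); ok=d['z_map']>0
print(d['f'],-d['R'].T@d['t'],d['R'])
def rect(lo,hi):
    m=ok&(np.hypot(W[...,0]-.485,W[...,1]-.272)<.07)&(W[...,2]>lo)&(W[...,2]<hi); return m.sum(),np.median(W[m][:,2]) if m.any() else 0,cv2.minAreaRect((W[m][:,:2]*1000).astype(np.float32)) if m.sum()>5 else 0
print(rect(.044,.056),rect(.09,.11))
show([.50,-.02,.36],down(60))
E
```

```text
348.3572021551336 [0.45434036 0.33120318 0.39170525] [[ 9.95356757e-01  9.62543877e-02 -1.36971150e-04]
 [ 9.30286022e-02 -9.61631976e-01  2.58088398e-01]
 [ 2.47104249e-02 -2.56902773e-01 -9.66121297e-01]]
(np.int64(5534), np.float64(0.049011918139194345), ((486.6676940917969, 272.5413513183594), (80.40316772460938, 80.31278991699219), 75.3661880493164)) (np.int64(681), np.float64(0.09914513903224748), ((486.5712890625, 272.8155822753906), (22.108959197998047, 22.44271469116211), 8.933669090270996))
travel [-0.2892, 0.0112, -0.1102] rot [-0.06, -0.01, 35.72]
```

View pics/w1.png

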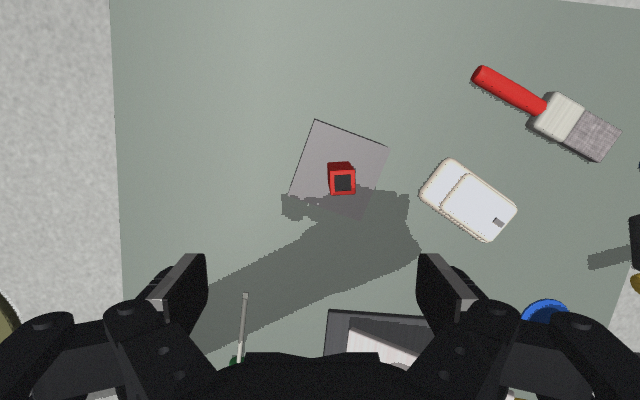

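The wrist view is clear: the rack is at about (340,168) and the pin's square red handle top at (342,180). It agrees with the other cameras to about 2 mm and also shows the handle's yaw of about 9°. Next I look over the cradle.

```bash
python3 -c "
from h import *
show([.56,-.03,.36],down(40))"
```

```text
travel [-0.3051, 0.07, -0.1103] rot [-0.06, -0.0, 55.72]
```

Request:
play_rows(motion=[{"claw":0,"travel":[-0.305,0.07,-0.11],"rotation":[0,0,55.7]},{"claw":0,"travel":[-0.305,0.07,-0.11],"rotation":[0,0,55.7]},{"claw":0,"travel":[-0.305,0.07,-0.11],"rotation":[0,0,55.7]},{"claw":0,"travel":[-0.305,0.07,-0.11],"rotation":[0,0,55.7]},{"claw":0,"travel":[-0.305,0.07,-0.11],"rotation":[0,0,55.7]},{"claw":0,"travel":[-0.305,0.07,-0.11],"rotation":[0,0,55.7]},{"claw":0,"travel":[-0.305,0.07,-0.11],"rotation":[0,0,55.7]},{"claw":0,"travel":[-0.305,0.07,-0.11],"rotation":[0,0,55.7]}])

```text
clock: 2.15
ee_pos: [0.5599, -0.0278, 0.3592]
orientation: [-3.139, 0.001, 0.702]
ft_force: [0.6, 0.6, -0.2]
grip_width: 1.001
grip_force: 0.0
```

```bash
sed -i "s/for nm in ('top','scene'):/import sys\nfor nm in sys.argv[1:]:/" m3.py
python3 - <<'E'
from h import *
d=cam('wrist'); cv2.imwrite('pics/w2.png',d['frame']); np.savez('wrist0.npz',**d)
show([.47,-.29,.25],down(28))
E
python3 m3.py wrist
```

```text
travel [-0.2378, 0.1422, 0.1092] rot [-0.11, 0.06, 12.24]
wrist 18150 23822 N [-0.4995 -0.0051  0.8663] az 0.58
 face ((-13.752410888671875, 2.3356399536132812), (170.94654846191406, 229.9342803955078), 0.5813571810722351) [ 0.595  -0.0237  0.0842]
 blue ((-15.224563598632812, 2.28485107421875), (113.73480224609375, 54.11146545410156), 0.6801535487174988) [ 0.5937 -0.0237  0.0835] 3734
 bar top 2801 ((58.283233642578125, 90.5709228515625), (152.33665466308594, 33.29215621948242), 0.7634256482124329) 0.050353003147658976
 knob 456 [0.12074326 0.08520116 0.09006535]
 post 782 ((0.6802349090576172, -90.26274108886719), (37.5936393737793, 36.8258056640625), 0.4348582923412323)
```

View pics/w2.png

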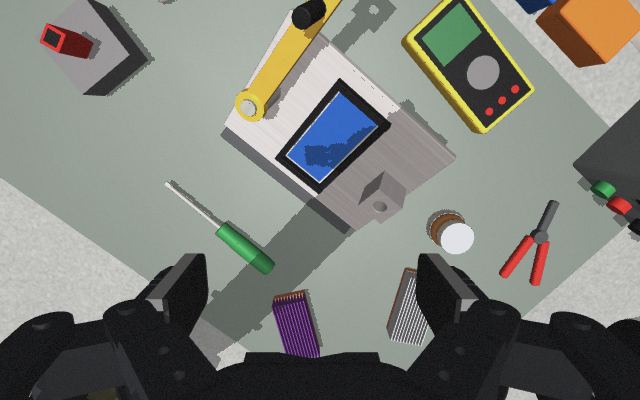

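The wrist view fixes the cradle at (0.595, -0.024, 0.0845) with yaw 0.65°. The post is at (380,195), the bar pivot at (250,105) and the knob at (308,14); the finned heat sink is at (408,305), half hidden. I go above it next.

Request:
play_rows(motion=[{"claw":0,"travel":[-0.238,0.142,0.109],"rotation":[0,0,12.2]},{"claw":0,"travel":[-0.238,0.142,0.109],"rotation":[0,0,12.2]},{"claw":0,"travel":[-0.238,0.142,0.109],"rotation":[0,0,12.2]},{"claw":0,"travel":[-0.238,0.142,0.109],"rotation":[0,0,12.2]},{"claw":0,"travel":[-0.238,0.142,0.109],"rotation":[0,0,12.2]},{"claw":0,"travel":[-0.238,0.142,0.109],"rotation":[0,0,12.2]},{"claw":0,"travel":[-0.238,0.142,0.109],"rotation":[0,0,12.2]},{"claw":0,"travel":[-0.238,0.142,0.109],"rotation":[0,0,12.2]}])

```text
clock: 3.2
ee_pos: [0.4702, -0.2907, 0.2515]
orientation: [-3.141, -0.001, 0.488]
ft_force: [1.2, -0.7, 0.1]
grip_width: 1.0
grip_force: 0.0
```

```bash
sed -i 's/^O=.*/O=np.array([.5948,-.0238,.0847]); PSI=np.radians(.65)/' h.py; python3 - <<'E'
from h import *
d=cam('wrist'); cv2.imwrite('pics/w3.png',d['frame']); W=pts(d); ok=d['z_map']>0
for lo,hi in((.006,.045),(.025,.045),(.033,.04)):
    m=ok&(np.hypot(W[...,0]-.4827,W[...,1]+.299)<.08)&(W[...,2]>lo)&(W[...,2]<hi)
    print(m.sum(),np.percentile(W[m][:,2],95),cv2.minAreaRect((W[m][:,:2]*1000).astype(np.float32)))
show([.484,-.299,.09],down(28))
E
```

```text
4902 0.03477441117799746 ((482.85577392578125, -298.7969055175781), (110.34272003173828, 49.77666473388672), 27.607524871826172)
2213 0.0350723467730963 ((482.9742126464844, -298.7349853515625), (110.07540893554688, 49.77666473388672), 27.607524871826172)
1655 0.03519827921143031 ((482.97247314453125, -298.7571716308594), (110.05172729492188, 49.738922119140625), 27.607524871826172)
travel [0.0084, 0.0136, 0.1615] rot [-0.01, -0.05, -0.07]
```

```bash
python3 -c "
from h import *
show([.483,-.2988,.06],down(27.6));show([.483,-.2988,.011],down(27.6))"
```

```text
travel [0.0076, 0.013, 0.1915] rot [-0.01, -0.05, 0.33]
travel [0.0076, 0.013, 0.2405] rot [-0.01, -0.05, 0.33]
```

Request:
play_rows(motion=[{"claw":0,"travel":[0.0076,0.013,0.1],"rotation":[0,0,0.3]},{"claw":0,"travel":[0.0076,0.013,0.15],"rotation":[0,0,0.3]},{"claw":0,"travel":[0.0076,0.013,0.19],"rotation":[0,0,0.3]},{"claw":0,"travel":[0.0076,0.013,0.22],"rotation":[0,0,0.3]},{"claw":0,"travel":[0.0076,0.013,0.2405],"rotation":[0,0,0.3]},{"claw":0,"travel":[0.0076,0.013,0.2405],"rotation":[0,0,0.3]},{"claw":0.6,"travel":[0.0076,0.013,0.2405],"rotation":[0,0,0.3]},{"claw":0.6,"travel":[0.0076,0.013,0.2405],"rotation":[0,0,0.3]}])

```text
clock: 4.25
ee_pos: [0.4828, -0.3013, 0.0125]
orientation: [3.14, -0.002, 0.479]
ft_force: [0.4, -1.2, -0.6]
grip_width: 0.604
grip_force: 0.7
```

Request:
play_rows(motion=[{"claw":0.7,"travel":[0,0,0],"rotation":[0,0,0]},{"claw":0.7,"travel":[0,0,0],"rotation":[0,0,0]},{"claw":0.7,"travel":[0,0,-0.01],"rotation":[0,0,0]},{"claw":0.7,"travel":[0,0,-0.05],"rotation":[0,0,0]},{"claw":0.7,"travel":[0,0,-0.1],"rotation":[0,0,0]},{"claw":0.7,"travel":[0,0,-0.15],"rotation":[0,0,0]},{"claw":0.7,"travel":[0,0,-0.19],"rotation":[0,0,0]},{"claw":0.7,"travel":[0,0,-0.19],"rotation":[0,0,0]}])

```text
clock: 5.25
ee_pos: [0.483, -0.3023, 0.2045]
orientation: [3.137, -0.005, 0.478]
ft_force: [-0.3, 1.0, -4.0]
grip_width: 0.568
grip_force: 63.9
```

```bash
python3 - <<'E'
from h import *
for i in range(2): print(pose()[0],pose()[2]['grip_width'],pose()[2]['grip_force'],pose()[2]['ft_force'])
print(cw([0,0,.11])); show(cw([0,0,.15]),ctool(0)); show(cw([0,0,.012]),ctool(0))
E
```

```text
[ 0.48298569 -0.30229334  0.20451854] 0.5683844294595461 63.936824798583984 [-0.27066638  0.99655927 -3.97615263]
[ 0.48298569 -0.30229334  0.20451854] 0.5683844294595461 63.936824798583984 [-0.27066638  0.99655927 -3.97615263]
[ 0.53980354 -0.02442394  0.17996279]
travel [0.1604, -0.2296, -0.0104] rot [-6.8, 29.1, 26.16]
travel [0.2215, -0.1991, 0.1096] rot [-6.8, 29.1, 26.16]
```

Request:
play_rows(motion=[{"claw":0.7,"travel":[0.02,-0.03,-0.01],"rotation":[-1.36,5.82,5.23]},{"claw":0.7,"travel":[0.055,-0.08,-0.01],"rotation":[-2.72,11.64,10.46]},{"claw":0.7,"travel":[0.09,-0.13,-0.01],"rotation":[-4.08,17.46,15.7]},{"claw":0.7,"travel":[0.13,-0.18,-0.01],"rotation":[-5.44,23.3,20.9]},{"claw":0.7,"travel":[0.16,-0.23,-0.01],"rotation":[-6.8,29.1,26.2]},{"claw":0.7,"travel":[0.16,-0.23,-0.01],"rotation":[-6.8,29.1,26.2]},{"claw":0.7,"travel":[0.16,-0.23,-0.01],"rotation":[-6.8,29.1,26.2]},{"claw":0.7,"travel":[0.16,-0.23,-0.01],"rotation":[-6.8,29.1,26.2]}])

```text
clock: 6.25
ee_pos: [0.5179, -0.0235, 0.2071]
orientation: [-3.14, -0.51, 0.01]
ft_force: [0.2, -0.1, -2.0]
grip_width: 0.571
grip_force: 64.0
```

```bash
python3 - <<'E'
from h import *
p,R,s=pose(); print(p,s['orientation'],s['ft_force'],s['grip_width'])
print('local err',cr().T@(p-O), np.degrees((R.inv()*ctool(0)).as_rotvec()))
d=cam('wrist'); cv2.imwrite('pics/w4.png',d['frame']); W=pts(d); T=R.inv().apply((W-p).reshape(-1,3)).reshape(W.shape)
ok=(d['z_map']>0)&(np.abs(T[...,1])<.03)&(T[...,2]>-.045)&(T[...,2]<.03)
x=T[ok]; print(len(x),np.percentile(x,[0,2,50,98,100],axis=0).round(4).tolist())
m=ok&(T[...,2]<-.015); x=T[m]; print('x max',x[:,0].max(),'y',x[:,1].min(),x[:,1].max(),'top z',np.percentile(x[:,2],[2,50]))
f=x[x[:,0]>.05]; print('end y range',f[:,1].min(),f[:,1].max()) if len(f) else 0
show(cw([0,0,.03]),ctool(0)); show(cw([0,0,.012]),ctool(0))
E
```

```text
[ 0.51788206 -0.02352129  0.20705881] [-3.13993678 -0.51003741  0.01013841] [ 0.17489189 -0.13328137 -2.04583569] 0.5712604256717169
local err [-0.00542646  0.00115128  0.14442075] [-0.06072338  0.77695901 -0.06072918]
32679 [[-0.0531, -0.03, -0.0449], [-0.0411, -0.0258, -0.039], [0.0112, -0.0005, -0.0159], [0.0548, 0.0253, 0.0045], [0.0555, 0.03, 0.0103]]
x max 0.05545590321251419 y -0.02999043232455507 0.02998717204329805 top z [-0.03972163 -0.02127747]
end y range -0.025780278549855692 0.02443047434033116
travel [0.0056, 0.0005, 0.1149] rot [-0.05, 0.68, -0.11]
travel [0.0058, 0.0005, 0.1329] rot [-0.05, 0.68, -0.11]
```

View pics/w4.png

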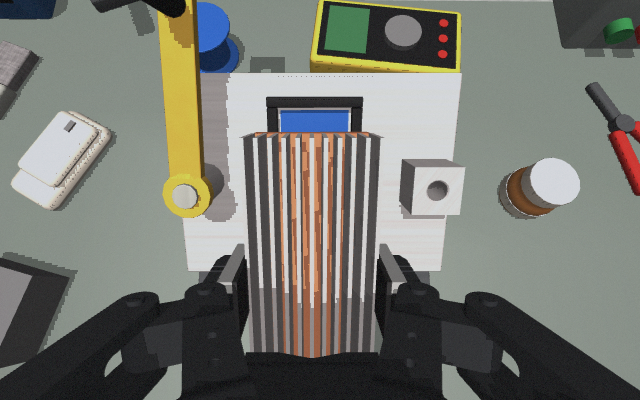

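The finned heat sink is held square (image x 245–382), with its front end 55 mm ahead of the tool, so it is centred. The pocket is beneath it at (315,115) and the post at (437,188). I descend.

Request:
play_rows(motion=[{"claw":0.7,"travel":[0.0055,0.0005,0.02],"rotation":[0,0.7,0]},{"claw":0.7,"travel":[0.0055,0.0005,0.05],"rotation":[0,0.7,0]},{"claw":0.7,"travel":[0.0055,0.0005,0.08],"rotation":[0,0.7,0]},{"claw":0.7,"travel":[0.0055,0.0005,0.1],"rotation":[0,0.7,0]},{"claw":0.7,"travel":[0.0055,0.0005,0.115],"rotation":[0,0.7,0]},{"claw":0.7,"travel":[0.0055,0.0005,0.115],"rotation":[0,0.7,0]},{"claw":0.7,"travel":[0.0055,0.0005,0.115],"rotation":[0,0.7,0]},{"claw":0.7,"travel":[0.0055,0.0005,0.115],"rotation":[0,0.7,0]}])

```text
clock: 7.3
ee_pos: [0.5819, -0.023, 0.1137]
orientation: [-3.139, -0.529, 0.01]
ft_force: [0.6, -0.4, -2.5]
grip_width: 0.57
grip_force: 64.0
```

```bash
cat > st.py <<'E'
from h import *
import sys
yaw=float(sys.argv[1]); t=[float(v)/1e3 for v in sys.argv[2:5]]
p,R,s=pose(); print('local',(1e3*cr().T@(p-O)).round(1),'roterr',np.degrees((R.inv()*ctool(yaw)).as_rotvec()).round(2),'F local',(cr().T@s['ft_force']).round(1),s['grip_width'].round(3),round(s['grip_force'],1),s['clock'])
show(cw(t),ctool(yaw))
E
python3 st.py 0 0 0 12
python3 - <<'E'
from h import *
p,R,s=pose(); d=cam('wrist'); W=pts(d); T=R.inv().apply((W-p).reshape(-1,3)).reshape(W.shape)
L=(W-O)@cr(); m=(d['z_map']>0)&(np.abs(L[...,1])<.045)&(L[...,0]>.03)&(L[...,0]<.09)
b=d['frame'].astype(int)
for z0,z1 in ((.036,.07),(-.002,.003),(.006,.013)):
    k=m&(L[...,2]>z0)&(L[...,2]<z1); x=L[k]; print(z0,len(x),x.min(0).round(4),x.max(0).round(4)) if len(x) else 0
E
```

```text
0.036 7772 [ 0.03   -0.0237  0.036 ] [0.0588 0.0268 0.0556]
-0.002 9123 [ 0.03  -0.045 -0.002] [0.0844 0.045  0.0022]
0.006 3530 [ 0.0301 -0.0372  0.006 ] [0.0665 0.0369 0.0119]Traceback (most recent call last):
  File "st.py", line 4, in <module>
    p,R,s=pose(); print('local',(1e3*cr().T@(p-O)).round(1),'roterr',np.degrees((R.inv()*ctool(yaw)).as_rotvec()).round(2),'F local',(cr().T@s['ft_force']).round(1),s['grip_width'].round(3),round(s['grip_force'],1),s['clock'])
                                                                                                                                                                     ^^^^^^^^^^^^^^^^^^^^^
AttributeError: 'float' object has no attribute 'round'
```

```bash
sed -i "s/s\['grip_width'\].round(3)/round(s['grip_width'],3)/" st.py; python3 st.py 0 0 0 12
```

```text
local [ 3.3  1.  31.5] roterr [-0.09 -0.32 -0.07] F local [-1.5 -0.5 -2.8] 0.57 64.0 7.35
travel [-0.0034, 0.001, 0.0195] rot [-0.09, -0.32, -0.07]
```

Request:
play_rows(motion=[{"claw":0.7,"travel":[-0.0036,0.0012,0],"rotation":[-0.1,-0.3,-0.1]},{"claw":0.7,"travel":[-0.0036,0.0012,0.004],"rotation":[-0.1,-0.3,-0.1]},{"claw":0.7,"travel":[-0.0036,0.0012,0.008],"rotation":[-0.1,-0.3,-0.1]},{"claw":0.7,"travel":[-0.0036,0.0012,0.011],"rotation":[-0.1,-0.3,-0.1]},{"claw":0.7,"travel":[-0.0036,0.0012,0.014],"rotation":[-0.1,-0.3,-0.1]},{"claw":0.7,"travel":[-0.0036,0.0012,0.017],"rotation":[-0.1,-0.3,-0.1]},{"claw":0.7,"travel":[-0.0036,0.0012,0.019],"rotation":[-0.1,-0.3,-0.1]},{"claw":0.7,"travel":[-0.0036,0.0012,0.019],"rotation":[-0.1,-0.3,-0.1]}])

```text
clock: 8.35
ee_pos: [0.5873, -0.0239, 0.0954]
orientation: [3.141, -0.521, 0.012]
ft_force: [-16.8, 1.2, 13.9]
grip_width: 0.57
grip_force: 67.0
```

```bash
python3 st.py 0 0 0 11; python3 - <<'E'
from h import *
d=cam('wrist'); W=pts(d)
L=(W-O)@cr(); m=(d['z_map']>0)&(np.abs(L[...,1])<.045)&(L[...,0]>.03)&(L[...,0]<.09)
for z0,z1 in ((.02,.06),(.006,.013)):
    k=m&(L[...,2]>z0)&(L[...,2]<z1); x=L[k]; print(z0,len(x),x.min(0).round(4),x.max(0).round(4))
k=m&(L[...,2]>.02)&(L[...,0]<.05); print(np.percentile(L[k][:,2],[50,90,98]))
E
```

```text
local [-1.2 -0.  13. ] roterr [0.01 0.14 0.03] F local [-7.6  1.4 20.4] 0.57 67.0 8.35
travel [0.0012, -0.0, 0.002] rot [0.01, 0.14, 0.03]
0.02 6303 [ 0.03   -0.0245  0.02  ] [0.0543 0.026  0.0369]
0.006 7927 [ 0.03   -0.0373  0.006 ] [0.0663 0.0369 0.013 ]
[0.03379429 0.03504381 0.03559915]
```

Seated: the fin tops read 35 mm above the face, inside the rails. I let go and retreat.

Request:
play_rows(motion=[{"claw":0.3,"travel":[0,0,-0.001],"rotation":[0,0,0]},{"claw":0,"travel":[0,0,-0.001],"rotation":[0,0,0]},{"claw":0,"travel":[0,0,-0.001],"rotation":[0,0,0]},{"claw":0,"travel":[0,0,-0.001],"rotation":[0,0,0]},{"claw":0,"travel":[0,0,-0.02],"rotation":[0,0,0]},{"claw":0,"travel":[0,0,-0.06],"rotation":[0,0,0]},{"claw":0,"travel":[0,0,-0.12],"rotation":[0,0,0]},{"claw":0,"travel":[0,0,-0.16],"rotation":[0,0,0]}])

```text
clock: 9.4
ee_pos: [0.5245, -0.0262, 0.2287]
orientation: [-3.14, -0.511, 0.012]
ft_force: [2.7, -1.6, -0.3]
grip_width: 1.004
grip_force: 0.0
```

```bash
python3 st.py 0 120 84 150;python3 st.py 0 120 84 61; python3 - <<'E'
from h import *
d=cam('wrist'); cv2.imwrite('pics/w5.png',d['frame']);W=pts(d); L=(W-O)@cr(); ok=d['z_map']>0
k=ok&(np.abs(L[...,1])<.045)&(np.abs(L[...,0])<.09)&(L[...,2]>.02)&(L[...,2]<.045); x=L[k]
print('hs',len(x),x.min(0),x.max(0),np.percentile(x[:,2],[50,95]),cv2.minAreaRect((x[:,:2]*1000).astype(np.float32)))
for s0 in range(-50,60,20):
    j=x[np.abs(x[:,0]-s0/1e3)<.01]; print(s0,len(j),np.percentile(j[:,2],97).round(4) if len(j) else '')
k=ok&(np.abs(L[...,2]-.088)<.006)&(np.abs(L[...,0]-.12)<.04)&(np.abs(L[...,1]-.085)<.04); print('knob',k.sum(),L[k].mean(0) if k.any() else 0)
E
```

```text
local [ 11.1  -1.6 159.9] roterr [-0.11  0.74  0.01] F local [ 2.2 -1.7 -1.6] 1.004 0.0 9.4
travel [0.1091, -0.0855, 0.0086] rot [-0.11, 0.74, 0.01]
local [ 11.1  -1.6 159.9] roterr [-0.11  0.74  0.01] F local [ 2.2 -1.7 -1.6] 1.004 0.0 9.4
travel [0.1102, -0.0854, 0.0976] rot [-0.11, 0.74, 0.01]
hs 4149 [-0.05949284 -0.02454792  0.02000264] [0.05073958 0.02559275 0.03678058] [0.03410427 0.03541429] ((-4.384273529052734, 0.5263214111328125), (50.09255599975586, 110.23194885253906), 89.9691390991211)
-50 622 0.0354
-30 640 0.0356
-10 758 0.0356
10 788 0.0357
30 862 0.0356
50 479 0.0356
knob 797 [0.11907581 0.08385746 0.0886189 ]
```

View pics/w5.png

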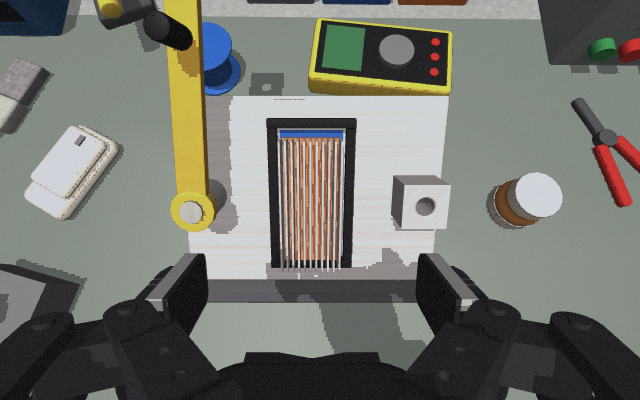

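The heat sink lies flat in the pocket: tops even at 35.5 mm, resting against the lower end rail (image 275–345, 135–270). The knob is at about (165,25), local (119,84). I go to pinch it.

Request:
play_rows(motion=[{"claw":0,"travel":[0.04,-0.03,0.003],"rotation":[0,0.7,0]},{"claw":0,"travel":[0.08,-0.06,0.006],"rotation":[0,0.7,0]},{"claw":0,"travel":[0.109,-0.085,0.008],"rotation":[0,0.7,0]},{"claw":0,"travel":[0.109,-0.085,0.02],"rotation":[0,0.7,0]},{"claw":0,"travel":[0.109,-0.085,0.05],"rotation":[0,0.7,0]},{"claw":0,"travel":[0.109,-0.085,0.08],"rotation":[0,0.7,0]},{"claw":0,"travel":[0.109,-0.085,0.097],"rotation":[0,0.7,0]},{"claw":0,"travel":[0.109,-0.085,0.097],"rotation":[0,0.7,0]}])

```text
clock: 10.45
ee_pos: [0.6651, 0.0598, 0.1941]
orientation: [-3.14, -0.52, 0.011]
ft_force: [0.2, 0.7, -0.1]
grip_width: 1.002
grip_force: 0.0
```

```bash
python3 st.py 0 119 84 61; python3 - <<'E'
from h import *
d=cam('wrist'); W=pts(d); L=(W-O)@cr(); ok=d['z_map']>0
k=ok&(np.abs(L[...,2]-.086)<.006)&(np.abs(L[...,0]-.12)<.015)&(np.abs(L[...,1]-.085)<.02); print('knob',k.sum(),L[k].mean(0) if k.any() else 0)
E
```

```text
local [116.4  82.8  59.1] roterr [-0.07  0.23 -0.01] F local [ 0.2  0.7 -0.2] 1.002 0.0 10.45
travel [0.0026, -0.0012, -0.0019] rot [-0.07, 0.23, -0.01]
knob 1695 [0.12148001 0.08536453 0.08816384]
```

Request:
play_rows(motion=[{"claw":0,"travel":[0.0035,-0.0015,-0.001],"rotation":[0,0.2,0]},{"claw":0.5,"travel":[0.0035,-0.0015,-0.001],"rotation":[0,0.2,0]},{"claw":0.9,"travel":[0.0035,-0.0015,-0.001],"rotation":[0,0.2,0]},{"claw":0.9,"travel":[0.0035,-0.0015,-0.001],"rotation":[0,0.2,0]},{"claw":0.9,"travel":[0.0035,-0.0015,-0.001],"rotation":[0,0.2,0]},{"claw":0.9,"travel":[0.0035,-0.0015,-0.001],"rotation":[0,0.2,0]},{"claw":0.9,"travel":[0.0035,-0.0015,-0.001],"rotation":[0,0.2,0]},{"claw":0.9,"travel":[0.0035,-0.0015,-0.001],"rotation":[0,0.2,0]}])

```text
clock: 11.5
ee_pos: [0.6686, 0.0621, 0.1992]
orientation: [-3.14, -0.527, 0.012]
ft_force: [-4.4, -1.2, 4.0]
grip_width: 0.171
grip_force: 58.4
```

```bash
python3 st.py 0 119 84 61; python3 - <<'E'
from h import *
p,R,s=pose(); l=cr().T@(p-O); print(np.linalg.norm(l[:2]-[0,.09]))
a0=np.radians(87)
for a in (80,72,63,54,45,36,27,18,9,4,0,-1.5): 
    t=np.radians(a); print(a,np.round([.12*(np.sin(t)-np.sin(a0)),.12*(np.cos(t)-np.cos(a0))],4))
E
```

```text
local [122.   85.   61.8] roterr [-0.08 -0.18  0.02] F local [-1.8 -1.2  5.7] 0.171 58.4 11.5
travel [-0.003, 0.001, 0.0008] rot [-0.08, -0.18, 0.02]
0.12211088787088069
80 [-0.0017  0.0146]
72 [-0.0057  0.0308]
63 [-0.0129  0.0482]
54 [-0.0228  0.0643]
45 [-0.035   0.0786]
36 [-0.0493  0.0908]
27 [-0.0654  0.1006]
18 [-0.0828  0.1078]
9 [-0.1011  0.1122]
4 [-0.1115  0.1134]
0 [-0.1198  0.1137]
-1.5 [-0.123   0.1137]
```

Request:
play_rows(motion=[{"claw":0.9,"travel":[-0.0017,0.0146,0],"rotation":[0,0,0]},{"claw":0.9,"travel":[-0.0057,0.0308,0],"rotation":[0,0,0]},{"claw":0.9,"travel":[-0.0129,0.0482,0],"rotation":[0,0,0]},{"claw":0.9,"travel":[-0.0228,0.0643,0],"rotation":[0,0,0]},{"claw":0.9,"travel":[-0.035,0.0786,0],"rotation":[0,0,0]},{"claw":0.9,"travel":[-0.0493,0.0908,0],"rotation":[0,0,0]},{"claw":0.9,"travel":[-0.0654,0.1006,0],"rotation":[0,0,0]},{"claw":0.9,"travel":[-0.0828,0.1078,0],"rotation":[0,0,0]}])

```text
clock: 12.5
ee_pos: [0.6004, -0.0473, 0.1594]
orientation: [-3.141, -0.533, 0.011]
ft_force: [0.4, 0.6, 5.8]
grip_width: 0.163
grip_force: 60.2
```

```bash
python3 st.py 0 10.5 -29.4 61; python3 st.py 0 -3 -30 61
```

```text
local [ 41.9 -23.6  62.1] roterr [-0.05 -0.52 -0.03] F local [3.3 0.6 4.8] 0.163 60.2 12.5
travel [-0.0315, 0.0059, 0.0008] rot [-0.05, -0.52, -0.03]
local [ 41.9 -23.6  62.1] roterr [-0.05 -0.52 -0.03] F local [3.3 0.6 4.8] 0.163 60.2 12.5
travel [-0.0449, 0.0065, 0.0007] rot [-0.05, -0.52, -0.03]
```

Request:
play_rows(motion=[{"claw":0.9,"travel":[-0.01,0.0026,0],"rotation":[0,-0.3,0]},{"claw":0.9,"travel":[-0.02,0.0046,0],"rotation":[0,-0.5,0]},{"claw":0.9,"travel":[-0.032,0.006,0],"rotation":[0,-0.5,0]},{"claw":0.9,"travel":[-0.042,0.0065,0],"rotation":[0,-0.5,0]},{"claw":0.9,"travel":[-0.045,0.0065,0],"rotation":[0,-0.5,0]},{"claw":0.9,"travel":[-0.047,0.0065,0],"rotation":[0,-0.5,0]},{"claw":0.9,"travel":[-0.047,0.0065,0],"rotation":[0,-0.5,0]},{"claw":0.9,"travel":[-0.047,0.0065,0],"rotation":[0,-0.5,0]}])

```text
clock: 13.5
ee_pos: [0.5619, -0.0549, 0.1372]
orientation: [3.139, -0.528, 0.014]
ft_force: [8.1, -3.7, 2.3]
grip_width: 0.167
grip_force: 59.4
```

```bash
python3 st.py 0 -3 -30 61
```

```text
local [ -2.5 -30.8  62.1] roterr [ 0.07 -0.24  0.11] F local [ 8.2 -3.8 -2.1] 0.167 59.4 13.5
travel [-0.0005, -0.0008, 0.0011] rot [0.07, -0.24, 0.11]
```

Request:
play_rows(motion=[{"claw":0.5,"travel":[0.001,0,0],"rotation":[0,0,0]},{"claw":0.2,"travel":[0.002,0,0],"rotation":[0,0,0]},{"claw":0.2,"travel":[0.002,0,0],"rotation":[0,0,0]},{"claw":0.2,"travel":[0.002,0,-0.01],"rotation":[0,0,0]},{"claw":0.2,"travel":[0.002,0,-0.03],"rotation":[0,0,0]},{"claw":0.2,"travel":[0.002,0,-0.07],"rotation":[0,0,0]},{"claw":0.2,"travel":[0.002,0,-0.12],"rotation":[0,0,0]},{"claw":0.2,"travel":[0.002,0,-0.14],"rotation":[0,0,0]}])

```text
clock: 14.5
ee_pos: [0.5172, -0.0469, 0.2294]
orientation: [-3.125, -0.496, 0.023]
ft_force: [-0.2, 1.1, 0.5]
grip_width: 0.799
grip_force: 0.0
```

```bash
python3 - <<'E'
from h import *
d=cam('wrist'); cv2.imwrite('pics/w6.png',d['frame']);W=pts(d); L=(W-O)@cr(); ok=d['z_map']>0
f=d['frame'].astype(int); b,g,r=f[...,0],f[...,1],f[...,2]
k=ok&(r-b>60)&(g-b>40)&(np.abs(L[...,2]-.05)<.005)&(np.abs(L[...,0])<.05)&(np.abs(L[...,1])<.13)
q=cv2.minAreaRect((L[k][:,:2]*1000).astype(np.float32)); print('bar',k.sum(),q,np.median(L[k],0))
pl=k&(L[...,1]<-.073); print('plate',cv2.minAreaRect((L[pl][:,:2]*1000).astype(np.float32)))
mid=k&(L[...,1]<.06)&(L[...,1]>-.065); c=np.polyfit(L[mid][:,1],L[mid][:,0],1); print('bar slope rad',c)
# eye: hole = non-yellow inside plate mask
u8=(pl*255).astype(np.uint8); cs,h=cv2.findContours(u8,cv2.RETR_CCOMP,cv2.CHAIN_APPROX_NONE)
for c,hh in zip(cs,h[0]):
    if hh[3]>=0 and cv2.contourArea(c)>30:
        e=cv2.fitEllipse(c); u,v=e[0]
        R=d['R'];o=-R.T@d['t'];ry=R.T@np.array([(u-d['cx'])/d['f'],(v-d['cy'])/d['f'],1.]); Lo=cr().T@(o-O); lr=cr().T@ry
        print('eye',e,Lo+lr*(.05-Lo[2])/lr[2])
show([.48,.27,.2],down(98.9))
E
```

```text
bar 8478 ((0.4152679443359375, -2.0717315673828125), (216.77279663085938, 40.390743255615234), 89.62859344482422) [ 0.0012462  -0.01256239  0.0493833 ]
plate ((-0.13623809814453125, -91.7389907836914), (40.06174850463867, 37.452938079833984), 0.07776950299739838)
bar slope rad [-0.00771986  0.00090243]
eye ((404.75091552734375, 199.50711059570312), (17.927291870117188, 20.85634994506836), 60.980464935302734) [ 0.00081464 -0.08943581  0.05      ]
travel [-0.0392, -0.3203, 0.0137] rot [23.55, -21.42, -95.42]
```

View pics/w6.png

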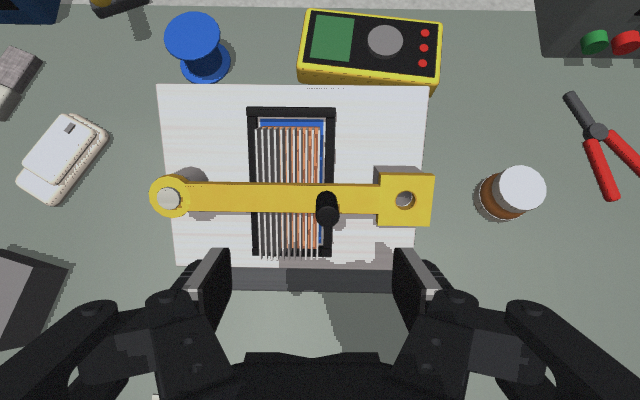

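The bar is shut (slope under 0.5°), with the eye at (405,199), local (0.8,-89.4), over the post. The heat sink is still in the pocket underneath. Now the pin.

Request:
play_rows(motion=[{"claw":0.2,"travel":[-0.005,-0.04,0.001],"rotation":[2.4,-2.1,-9.5]},{"claw":0.2,"travel":[-0.009,-0.08,0.003],"rotation":[4.7,-4.3,-19]},{"claw":0.2,"travel":[-0.014,-0.12,0.005],"rotation":[7.1,-6.4,-28.5]},{"claw":0.2,"travel":[-0.019,-0.16,0.007],"rotation":[9.4,-8.6,-38]},{"claw":0.2,"travel":[-0.024,-0.2,0.009],"rotation":[11.8,-10.7,-47.7]},{"claw":0.2,"travel":[-0.029,-0.24,0.01],"rotation":[14.1,-12.8,-57]},{"claw":0.2,"travel":[-0.034,-0.28,0.012],"rotation":[16.5,-15,-66.8]},{"claw":0.2,"travel":[-0.039,-0.32,0.014],"rotation":[18.8,-17.1,-76.3]}])

```text
clock: 15.55
ee_pos: [0.4829, 0.264, 0.1966]
orientation: [3.075, -0.082, 1.386]
ft_force: [0.5, 1.0, 0.3]
grip_width: 0.799
grip_force: 0.0
```

```bash
python3 -c "
from h import *
show([.4866,.2727,.17],down(98.9))"
```

```text
travel [0.007, 0.0002, 0.0273] rot [4.6, -3.98, -19.6]
```

Request:
play_rows(motion=[{"claw":0.2,"travel":[0.004,0,0.01],"rotation":[2.3,-2,-9.8]},{"claw":0.2,"travel":[0.007,0,0.027],"rotation":[4.6,-4,-19.6]},{"claw":0.2,"travel":[0.007,0,0.027],"rotation":[4.6,-4,-19.6]},{"claw":0.2,"travel":[0.007,0,0.027],"rotation":[4.6,-4,-19.6]},{"claw":0.2,"travel":[0.007,0,0.027],"rotation":[4.6,-4,-19.6]},{"claw":0.2,"travel":[0.007,0,0.027],"rotation":[4.6,-4,-19.6]},{"claw":0.2,"travel":[0.007,0,0.027],"rotation":[4.6,-4,-19.6]},{"claw":0.2,"travel":[0.007,0,0.027],"rotation":[4.6,-4,-19.6]}])

```text
clock: 16.55
ee_pos: [0.4859, 0.2733, 0.1704]
orientation: [3.141, -0.002, 1.724]
ft_force: [-0.7, -0.1, -0.2]
grip_width: 0.802
grip_force: 0.0
```

```bash
python3 - <<'E'
from h import *
p,R,s=pose(); print(p,np.degrees(s['orientation']))
d=cam('wrist'); W=pts(d); ok=d['z_map']>0
for lo,hi in ((.044,.056),(.093,.107)):
    m=ok&(np.hypot(W[...,0]-.4866,W[...,1]-.2727)<.06)&(W[...,2]>lo)&(W[...,2]<hi); print(m.sum(),np.median(W[m][:,2]),cv2.minAreaRect((W[m][:,:2]*1000).astype(np.float32)))
show([.4866,.2727,.062],down(98.9))
E
```

```text
[0.48588871 0.27330741 0.17039724] [ 1.79963398e+02 -1.09838318e-01  9.87751594e+01]
8751 0.04898501961947059 ((486.6908874511719, 272.59832763671875), (80.43026733398438, 80.44308471679688), 75.31332397460938)
1151 0.09915678872070086 ((486.3648681640625, 273.0269470214844), (21.584938049316406, 22.19929313659668), 8.433406829833984)
travel [-0.001, 0.0006, 0.1083] rot [0.03, -0.11, -0.12]
```

Request:
play_rows(motion=[{"claw":0.2,"travel":[-0.001,0.0005,0.04],"rotation":[0,0,0.3]},{"claw":0.2,"travel":[-0.001,0.0005,0.08],"rotation":[0,0,0.3]},{"claw":0.2,"travel":[-0.001,0.0005,0.1],"rotation":[0,0,0.3]},{"claw":0.2,"travel":[-0.001,0.0005,0.108],"rotation":[0,0,0.3]},{"claw":0.2,"travel":[-0.001,0.0005,0.108],"rotation":[0,0,0.3]},{"claw":0.6,"travel":[-0.001,0.0005,0.108],"rotation":[0,0,0.3]},{"claw":0.9,"travel":[-0.001,0.0005,0.108],"rotation":[0,0,0.3]},{"claw":0.9,"travel":[-0.001,0.0005,0.108],"rotation":[0,0,0.3]}])

```text
clock: 17.6
ee_pos: [0.4872, 0.273, 0.0632]
orientation: [3.14, -0.002, 1.719]
ft_force: [0.6, 0.5, 3.3]
grip_width: 0.253
grip_force: 58.7
```

Request:
play_rows(motion=[{"claw":0.9,"travel":[0,0,0],"rotation":[0,0,0]},{"claw":0.9,"travel":[0,0,0],"rotation":[0,0,0]},{"claw":0.9,"travel":[0,0,-0.01],"rotation":[0,0,0]},{"claw":0.9,"travel":[0,0,-0.03],"rotation":[0,0,0]},{"claw":0.9,"travel":[0,0,-0.06],"rotation":[0,0,0]},{"claw":0.9,"travel":[0,0,-0.1],"rotation":[0,0,0]},{"claw":0.9,"travel":[0,0,-0.14],"rotation":[0,0,0]},{"claw":0.9,"travel":[0,0,-0.14],"rotation":[0,0,0]}])

```text
clock: 18.6
ee_pos: [0.4884, 0.2738, 0.2071]
orientation: [3.134, -0.004, 1.719]
ft_force: [0.2, -0.0, -0.2]
grip_width: 0.253
grip_force: 58.9
```

```bash
python3 st.py 90 0 -90 140; python3 - <<'E'
from h import *
p,R,s=pose(); d=cam('wrist'); W=pts(d); T=R.inv().apply((W-p).reshape(-1,3)).reshape(W.shape)
f=d['frame'].astype(int); b,g,r=f[...,0],f[...,1],f[...,2]
m=(d['z_map']>0)&(np.abs(T[...,1])<.03)&(np.abs(T[...,0])<.03)&(T[...,2]>-.045)&(T[...,2]<.06)
red=m&(r-g>50); x=T[red]; print('red',len(x),np.percentile(x,[1,50,99],axis=0).round(4).tolist())
sh=m&(T[...,2]>.015)&(np.abs(T[...,0])<.015); x=T[sh]; print('shaft',len(x),np.percentile(x,[1,50,99],axis=0).round(4).tolist() if len(x) else '')
cv2.imwrite('pics/w7.png',d['frame'])
E
```

```text
local [-28.  298.8 157.5] roterr [-29.51  -2.31   7.6 ] F local [ 0.1 -0.  -0.3] 0.253 58.9 18.6
travel [-0.3897, -0.0204, -0.0006] rot [-29.51, -2.31, 7.6]
red 4460 [[-0.0104, -0.0103, -0.0368], [0.0105, 0.0001, -0.0315], [0.0114, 0.0106, 0.011]]
shaft 196 [[0.0016, -0.0051, 0.0271], [0.0051, 0.0, 0.0369], [0.0059, 0.0055, 0.0469]]
```

View pics/w7.png

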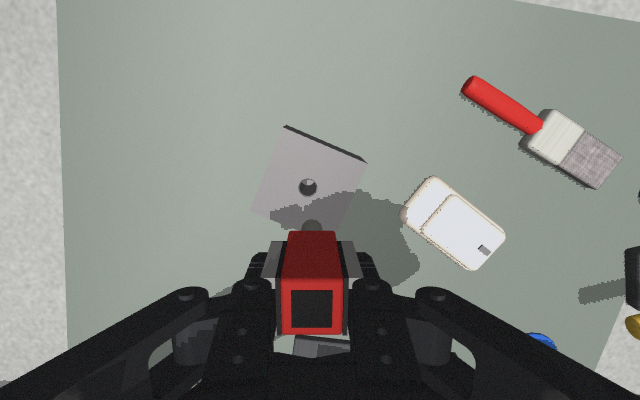

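The pin hangs straight in the gripper: handle at image (310,290), rack hole empty at (308,187). The pin axis is on the tool axis within 0.5 mm, with the tip 51.5 mm beyond the TCP. I carry it high, clear of the knob.

```bash
python3 st.py 90 0 -90 180
```

```text
local [-30.2 298.  155.9] roterr [-29.73  -2.23   7.61] F local [-0.6 -0.1 -1.1] 0.25 58.9 18.65
travel [-0.3862, -0.0388, -0.0372] rot [-29.73, -2.23, 7.61]
```

Request:
play_rows(motion=[{"claw":0.9,"travel":[-0.05,-0.006,-0.02],"rotation":[-4,-0.3,1]},{"claw":0.9,"travel":[-0.105,-0.012,-0.037],"rotation":[-9,-0.7,2.3]},{"claw":0.9,"travel":[-0.16,-0.018,-0.037],"rotation":[-14,-1,3.6]},{"claw":0.9,"travel":[-0.215,-0.024,-0.037],"rotation":[-19,-1.4,4.9]},{"claw":0.9,"travel":[-0.27,-0.03,-0.037],"rotation":[-24,-1.8,6.1]},{"claw":0.9,"travel":[-0.325,-0.034,-0.037],"rotation":[-29.7,-2.2,7.6]},{"claw":0.9,"travel":[-0.387,-0.039,-0.037],"rotation":[-29.7,-2.2,7.6]},{"claw":0.9,"travel":[-0.387,-0.039,-0.037],"rotation":[-29.7,-2.2,7.6]}])

```text
clock: 19.65
ee_pos: [0.507, -0.121, 0.2348]
orientation: [2.628, -0.002, 1.578]
ft_force: [0.3, 1.6, -1.0]
grip_width: 0.254
grip_force: 59.2
```

```bash
python3 st.py 90 0.5 -90 112
```

```text
local [ -2.  -96.2 174.5] roterr [-0.58  0.03 -0.23] F local [-0.3  1.6 -1.1] 0.254 59.2 19.65
travel [0.0063, 0.0031, 0.0624] rot [-0.58, 0.03, -0.23]
```

Request:
play_rows(motion=[{"claw":0.9,"travel":[0.0063,0.003,0.01],"rotation":[-0.6,0,-0.2]},{"claw":0.9,"travel":[0.0063,0.003,0.03],"rotation":[-0.6,0,-0.2]},{"claw":0.9,"travel":[0.0063,0.003,0.05],"rotation":[-0.6,0,-0.2]},{"claw":0.9,"travel":[0.0063,0.003,0.0625],"rotation":[-0.6,0,-0.2]},{"claw":0.9,"travel":[0.0063,0.003,0.0625],"rotation":[-0.6,0,-0.2]},{"claw":0.9,"travel":[0.0063,0.003,0.0625],"rotation":[-0.6,0,-0.2]},{"claw":0.9,"travel":[0.0063,0.003,0.0625],"rotation":[-0.6,0,-0.2]},{"claw":0.9,"travel":[0.0063,0.003,0.0625],"rotation":[-0.6,0,-0.2]}])

```text
clock: 20.65
ee_pos: [0.5427, -0.1111, 0.1849]
orientation: [2.614, 0.002, 1.586]
ft_force: [-0.0, -0.3, -0.9]
grip_width: 0.248
grip_force: 59.1
```

```bash
python3 st.py 90 0.5 -90 95; python3 - <<'E'
from h import *
d=cam('wrist'); cv2.imwrite('pics/w8.png',cv2.resize(d['frame'][140:340,200:420],None,fx=2.6,fy=2.6)); W=pts(d); L=(W-O)@cr()
f=d['frame'].astype(int); b,g,r=f[...,0],f[...,1],f[...,2]
k=(d['z_map']>0)&(r-b>50)&(g-b>35)&(np.abs(L[...,2]-.05)<.005)&(np.abs(L[...,0])<.03)&(L[...,1]<-.065)&(L[...,1]>-.12); x=L[k]
print('plate',len(x),np.percentile(x,[.5,99.5],axis=0).round(4).tolist())
m=(d['z_map']>0)&(np.hypot(L[...,0],L[...,1]+.09)<.02)&(L[...,2]>.058)&(L[...,2]<.105)
x=L[m]; print('shaft',len(x),np.percentile(x,[1,50,99],axis=0).round(4).tolist())
for z in (.06,.07,.08,.09): 
    j=x[np.abs(x[:,2]-z)<.004]; 
    if len(j)>5: print(z,np.percentile(j,[1,50,99],axis=0)[:,:2].round(4).tolist())
E
```

```text
local [  4.1 -86.7 113.3] roterr [ 0.25 -0.02  0.24] F local [-0.5 -0.3 -0.8] 0.248 59.1 20.65
travel [-0.0032, -0.0037, 0.0183] rot [0.25, -0.02, 0.24]
plate 2558 [[-0.0201, -0.1006, 0.0457], [0.0195, -0.0654, 0.0511]]
shaft 324 [[-0.0066, -0.0852, 0.0673], [0.0037, -0.0813, 0.0815], [0.0141, -0.0756, 0.1049]]
0.07 [[-0.0019, -0.0863], [0.0037, -0.0819], [0.0094, -0.0808]]
0.08 [[-0.0011, -0.0839], [0.0037, -0.0816], [0.0087, -0.0809]]
```

View pics/w8.png

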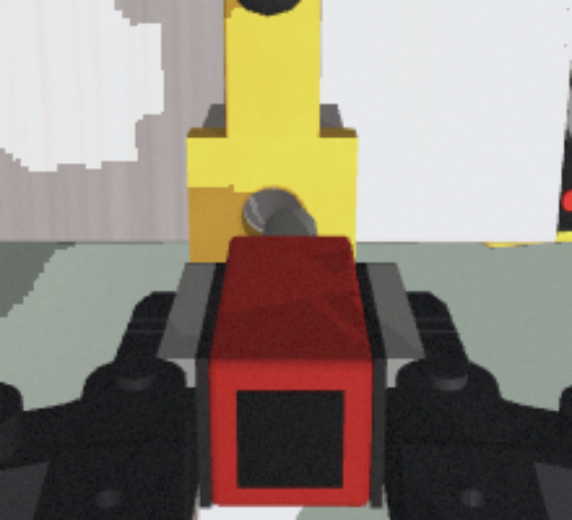

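The pin tip at crop (295,222) sits about 4 mm up-slope and 3 mm inboard of the eye at (272,212), matching the measured pose. I correct and close in.

Request:
play_rows(motion=[{"claw":0.9,"travel":[-0.003,-0.0038,0],"rotation":[0.2,0,0.2]},{"claw":0.9,"travel":[-0.003,-0.0038,0.004],"rotation":[0.2,0,0.2]},{"claw":0.9,"travel":[-0.003,-0.0038,0.008],"rotation":[0.2,0,0.2]},{"claw":0.9,"travel":[-0.003,-0.0038,0.008],"rotation":[0.2,0,0.2]},{"claw":0.9,"travel":[-0.003,-0.0038,0.008],"rotation":[0.2,0,0.2]},{"claw":0.9,"travel":[-0.003,-0.0038,0.008],"rotation":[0.2,0,0.2]},{"claw":0.9,"travel":[-0.003,-0.0038,0.008],"rotation":[0.2,0,0.2]},{"claw":0.9,"travel":[-0.003,-0.0038,0.008],"rotation":[0.2,0,0.2]}])

```text
clock: 21.7
ee_pos: [0.5434, -0.114, 0.1755]
orientation: [2.618, -0.0, 1.583]
ft_force: [-0.1, 0.0, -1.0]
grip_width: 0.25
grip_force: 59.1
```

```bash
cat > sh.py <<'E'
from h import *
d=cam('wrist'); W=pts(d); L=(W-O)@cr()
f=d['frame'].astype(int); b,g,r=f[...,0],f[...,1],f[...,2]; ok=d['z_map']>0
k=ok&(r-b>50)&(g-b>35)&(np.abs(L[...,2]-.05)<.005)&(np.abs(L[...,0])<.03)&(L[...,1]<-.074)&(L[...,1]>-.12); x=L[k]
print('plate x',np.percentile(x,[.5,99.5],axis=0).round(4)[:,0].tolist())
m=ok&(np.hypot(L[...,0],L[...,1]+.09)<.02)&(L[...,2]>.062)&(L[...,2]<.095)&(np.abs(r-g)<25); x=L[m]
if len(x)>5: print('shaft',len(x),np.percentile(x,[1,50,99],axis=0).round(4).tolist())
E
python3 st.py 90 0 -89.8 80; python3 sh.py
```

```text
local [  0.  -89.6 104.8] roterr [ 0.   -0.04  0.04] F local [-0.5  0.  -0.8] 0.25 59.1 21.7
travel [-0.0002, -0.0, 0.0248] rot [0.0, -0.04, 0.04]
plate x [-0.0202, 0.0196]
shaft 161 [[-0.0056, -0.0873, 0.0624], [-0.0006, -0.0845, 0.069], [0.0048, -0.0837, 0.0776]]
```

Request:
play_rows(motion=[{"claw":0.9,"travel":[0,0,0.004],"rotation":[0,0,0]},{"claw":0.9,"travel":[0,0,0.008],"rotation":[0,0,0]},{"claw":0.9,"travel":[0,0,0.012],"rotation":[0,0,0]},{"claw":0.9,"travel":[0,0,0.016],"rotation":[0,0,0]},{"claw":0.9,"travel":[0,0,0.02],"rotation":[0,0,0]},{"claw":0.9,"travel":[0,0,0.023],"rotation":[0,0,0]},{"claw":0.9,"travel":[0,0,0.025],"rotation":[0,0,0]},{"claw":0.9,"travel":[0,0,0.025],"rotation":[0,0,0]}])

```text
clock: 22.75
ee_pos: [0.5559, -0.1137, 0.1536]
orientation: [2.618, -0.0, 1.583]
ft_force: [-0.2, 0.7, -0.5]
grip_width: 0.248
grip_force: 59.1
```

```bash
python3 st.py 90 0 -89.8 61.5
```

```text
local [ -0.1 -89.5  79.6] roterr [-0.01 -0.05  0.04] F local [-0.4  0.7 -0.3] 0.248 59.1 22.75
travel [-0.0003, 0.0001, 0.0181] rot [-0.01, -0.05, 0.04]
```

No contact force, and the tip is 22 mm below the eye's rim. I push it home.

Request:
play_rows(motion=[{"claw":0.9,"travel":[-0.0003,0,0.004],"rotation":[0,0,0]},{"claw":0.9,"travel":[-0.0003,0,0.008],"rotation":[0,0,0]},{"claw":0.9,"travel":[-0.0003,0,0.012],"rotation":[0,0,0]},{"claw":0.9,"travel":[-0.0003,0,0.015],"rotation":[0,0,0]},{"claw":0.9,"travel":[-0.0003,0,0.017],"rotation":[0,0,0]},{"claw":0.9,"travel":[-0.0003,0,0.018],"rotation":[0,0,0]},{"claw":0.9,"travel":[-0.0003,0,0.019],"rotation":[0,0,0]},{"claw":0.9,"travel":[-0.0003,0,0.019],"rotation":[0,0,0]}])

```text
clock: 23.75
ee_pos: [0.5658, -0.114, 0.1401]
orientation: [2.616, 0.0, 1.584]
ft_force: [-17.9, 2.9, 20.0]
grip_width: 0.25
grip_force: 63.2
```

```bash
python3 st.py 90 0 -89.8 61.5
```

```text
local [  1.7 -89.9  63. ] roterr [ 0.09 -0.03  0.09] F local [-5.4  3.1 26.3] 0.25 63.2 23.75
travel [0.0001, -0.0017, 0.0015] rot [0.09, -0.03, 0.09]
```

Request:
play_rows(motion=[{"claw":0.9,"travel":[0,-0.001,-0.001],"rotation":[0,0,0]},{"claw":0.6,"travel":[0,-0.001,-0.001],"rotation":[0,0,0]},{"claw":0.3,"travel":[0,-0.001,-0.001],"rotation":[0,0,0]},{"claw":0.3,"travel":[0,-0.001,-0.001],"rotation":[0,0,0]},{"claw":0.3,"travel":[0,-0.001,-0.02],"rotation":[0,0,0]},{"claw":0.3,"travel":[0,-0.001,-0.06],"rotation":[0,0,0]},{"claw":0.3,"travel":[0,-0.001,-0.11],"rotation":[0,0,0]},{"claw":0.3,"travel":[0,-0.001,-0.15],"rotation":[0,0,0]}])

```text
clock: 24.75
ee_pos: [0.5089, -0.1154, 0.2464]
orientation: [2.641, -0.013, 1.591]
ft_force: [0.5, 0.2, 0.2]
grip_width: 0.698
grip_force: 0.0
```

```bash
python3 st.py 90 0 -89.8 61.5; python3 - <<'E'
from h import *
out=[]
for n in ('wrist','top'):
    d=cam(n); W=pts(d); L=(W-O)@cr(); ok=d['z_map']>0; f=d['frame'].astype(int); b,g,r=f[...,0],f[...,1],f[...,2]
    near=ok&(np.abs(L[...,0])<.04)&(np.abs(L[...,1]+.09)<.04)
    k=near&(L[...,2]>.09)&(L[...,2]<.15)&((r-g>30)|(r<80)); x=L[k]
    red=near&(r-g>50)&(r-b>40)&(L[...,2]>.045); q=L[red]
    print(n,'handle top',len(x),np.median(x,0).round(4) if len(x) else '', 'red z range',np.percentile(q[:,2],[1,99]).round(4) if len(q) else '',len(q))
    pl=near&(r-b>50)&(g-b>35)&(np.abs(L[...,2]-.05)<.006); print(' plate z',np.median(L[pl][:,2]))
    h=ok&(np.abs(L[...,1])<.04)&(np.abs(L[...,0])<.07)&(L[...,2]>.025)&(L[...,2]<.039); print(' hs z',np.percentile(L[h][:,2],[10,90]).round(4),L[h].min(0).round(3),L[h].max(0).round(3))
    out.append(d['frame'])
cv2.imwrite('pics/end.png',np.hstack([cv2.resize(out[0][60:380,140:460],(400,400)),cv2.resize(out[1][110:260,250:400],(400,400))]))
E
```

```text
local [  5.6 -90.6 183.5] roterr [-1.35 -0.88  0.08] F local [ 0.5  0.2 -0.1] 0.698 0.0 24.75
travel [-0.001, -0.0027, 0.1221] rot [-1.35, -0.88, 0.08]
wrist handle top 1103 [-0.003  -0.0886  0.1001] red z range [0.0545 0.1016] 1057
 plate z 0.04947293119746955
 hs z [0.0279 0.0352] [-0.059 -0.025  0.025] [0.051 0.025 0.038]
top handle top 40 [-0.0019 -0.0849  0.1011] red z range [0.0615 0.1068] 37
 plate z 0.05030744674743947
 hs z [0.0305 0.0374] [-0.06  -0.024  0.025] [0.051 0.026 0.039]
```

View pics/end.png

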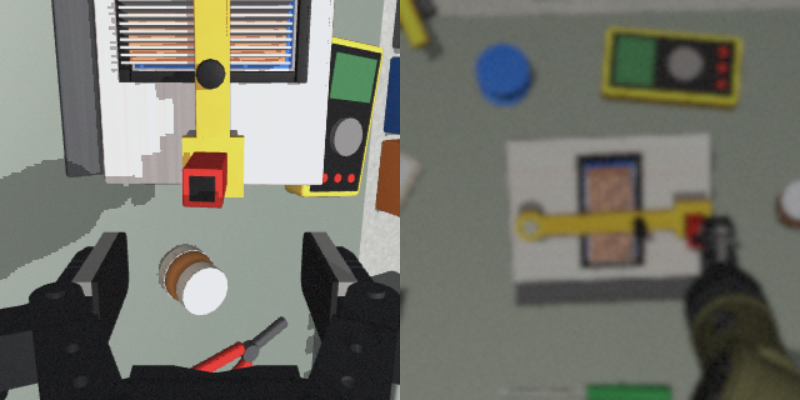

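The pin is home: its handle top reads 100 mm above the face (50 + 50), sitting on the bar plate at (205,180) in the left view. The bar is shut across the heat sink and the gripper is clear.

```bash
python3 -c "
from h import *
print(arm.hand_in())"
```

```text
the job is handed in; nothing more can be done
None
```

The job is handed in at about 25 s: the heat sink lies flat in the pocket, the bar is shut over it, the locking pin is fully home with its handle on the bar, and I moved nothing else on the bench.

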